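# Draw the spring carriage to its gauge mark with the pull stirrup and hold it

## Task

Lift the pull stirrup off the hook of its stand, hang it on the hook of the spring-loaded carriage, and use it to pull the carriage out until the carriage's pointer stands between the two fins of the gauge clip. Keep it there for about two seconds and finish still holding the stirrup like that, against the spring, so that the retaining pin can be fitted. Pull only through the stirrup, and leave the mug, the solder spool and the tape roll where they are.

Things in the scene. Friction and masses are not known exactly. Their poses are not given: they have to be found in the camera images.
- stirrup: Loose pull stirrup, 0.1 kg: upright closed steel frame 50 mm wide (y), black square grip on top. Origin: centre of its 8 mm upper crossbar (along y); z up, x normal to the frame. Window 34 mm wide, 4 to 48 mm below the origin; 12 mm lower crossbar under it. Grip 16 x 16 mm, 18 to 63 mm above the origin, on an 8 mm neck. It hangs by the upper crossbar, x roughly along the hook
- stand: Fixed steel stand: round foot of 90 mm diameter, upright 14 mm post, its top 131 mm above the bench (just above the hook rod). Origin under the post; its hook is a level 8 mm rod that runs 65 mm from the post along the stand's -x (towards the robot, within 0.45 rad), its end turned up
- stand_hook (a point): Point on top of the stand's hook rod, 129 mm above the bench, 45 mm from the post axis, where the crossbar hangs. The axis of the upturned end is 20 mm from it along the stand's -x; the end rises 14 mm above this point, so the crossbar must be lifted over 14 mm to clear it. Axes as the stand's
- rig: Spring rig, fixed to the bench: dark base plate 260 (x) x 120 (y) x 12 mm with guide rail, spring housing (aluminium tube at +x, top 71 mm high) and a scale strip along its +y edge. Origin under the plate's centre; -x is the direction of pull, towards the robot within 0.3 rad
- carriage: Grey carriage on the rig's rail; origin at the rig's while home, moves along the rig's -x, 0 to 95 mm. A spring pulls it home: 4.4 N at home plus 1.1 N per 10 mm out. At home its front plate stands 35 mm in front (-x) of its origin, up to 88 mm high; from it a level 8 mm hook rod runs 55 mm to -x, axis 80 mm above the bench, end turned up
- carriage_hook (a point): Point on top of the carriage's hook rod, 84 mm above the bench, 20 mm behind (rig's +x) the axis of the upturned end, which rises 14 mm above it, and 35 mm in front of the front plate; moves with the carriage, axes as the rig's. A crossbar lying on the rod has its centre 4 mm above this point; pulled against the upturned end it lies 12 mm towards -x
- pointer (a point): Tip of the carriage's pointer, a 3 mm steel blade that sticks out to the rig's +y, its top 45 mm above the bench; moves with the carriage, axes as the rig's
- mark_clip: Gauge clip, fixed on the scale strip: black foot 26 x 18 mm with two upright 3 mm steel fins, 12 mm apart (clear gap along the rig's x), 49 mm high. Origin below its middle at bench height. The pointer passes beside the fins, 1 mm from them, without touching
- mark (a point): Middle of the gap between the clip's fins, on the side facing the pointer, 45 mm above the bench; axes as the rig's. The pointer stands at the mark when its distance from this point along the rig's x is zero (the carriage is then 35 to 70 mm out)
- mug: Striped mug with handle, 80 x 114 x 89 mm, loose, a bystander; origin at the centre of its underside
- solder_spool: Spool of solder, 62 mm diameter, 38 mm high, loose, a bystander; origin at the centre of its underside
- tape_roll: Roll of black tape, 56 mm diameter, 19 mm high, loose, a bystander; origin at the centre of its underside
There are look-alikes about, which are no part of the job. What is shaped like the stand but blue or brown is not meant.

How it is judged:
By the outcome, as a careful person would: the job done as asked, in the order asked, and still so for the second after the job is handed in, while the arm keeps its last pose, push and grip.
It also fails if it takes over 45 s, if anything falls off the work surface, if the arm or the gripper's body presses on something with over 40 N, if the wrist force passes 120 N, or if a joint passes its speed limit or range.

## Robot

A 6-joint arm with a two-finger parallel gripper is mounted at the origin on a cart in front of the work surface, level with it; the furniture and walls round the work are solid. World frame = base frame: x ahead of the robot, y to its left, z up, the work surface at z = 0. Lengths are in mm, angles in rad, forces in N, time in s.
With the tool pointing down it reaches from about 350 to 775 mm from the base axis. Payload 7.3 kg.
Tool frame: the origin (TCP) lies on the front face of the gripper's body, between the roots of the fingers; the fingertips stand 66 mm ahead of it and the grasp point (between the pads) lies 47 mm ahead of it (bot.tip_extent is the distance from the TCP to the fingertips, in mm); z points along the fingers, y is the line along which they close (so a half turn about z gives the same grasp; the last joint's range is limited). The gripper opens to 92 mm and grips with 3 to 60 N. Pads are 19 mm wide; open, the fingers measure 130 mm over their backs; the gripper's body (75 mm by 190 mm) begins 47 mm behind the grasp point.
Start: joints at [1.104, 0.342, 1.524, -0, 1.275, -0.146], TCP at [165.529, 498.236, 292.241] pointing down, gripper open.
Joint ranges: [-2.53, 2.53], [-0.77, 2.02], [0.04, 2.7], [-1, 4.14], [0.28, 2.66], [-3.11, 3.11]. Speed limits (rad/s): [2.57, 2.57, 3.14, 3.14, 3.14, 3.14].

## Interface

Orientations are given as [roll, pitch, yaw] about the fixed x, y, z axes, in that order (R = Rz(yaw) Ry(pitch) Rx(roll)).
In Python, from plant import readout, viewer, order, bot gives the robot as it stands.
- The arm moves only by the shell command python3 -m creep 'ROWS'. ROWS is text: rows parted by semicolons, each of 7 numbers parted by spaces: the shift along the world's x, y, z in m, then the turn, a rotation vector about the world's x, y, z in rad, then the opening in per cent of the stroke, from 0 (shut) to 100 (fully open). A call has 1 to 8 rows; each row shifts and turns the commanded pose from where the row before left it; what a row does not reach is not made up. A row lasts 1/12 s, in which the tool goes at most 41.7 mm and 7.16 degrees, less where a joint would pass 70% of its speed; a pose out of reach is approached as far as the arm can. A call is refused whole if a number of a shift passes 0.0417 or a number of a turn 0.125, either way. A call with a gripper value outside its range is refused whole. The fingers move at their own pace and stop on an object; the grip force is fixed at half the most. Time passes only in rows, so rows that do not move let the fingers close. It gives the time, the measured TCP pose, the force, the opening and the grip force at its end, in the units of the state.
- readout.get_obs(): the state, without advancing time (a new reading comes with each control period).
- viewer.capture(name): name is "scene" or "top" or "wrist"; returns the picture (420x560x3 uint8, red, green, blue); there is no depth.
- viewer.camera_info(name): a dict with "fx", "fy", "cx", "cy" (pixels), "origin" and "rotation" of the camera in the world. Camera axes: x right, y up, looking along -z (the intrinsics and any distortion apply to the point x, -y, -z); pixel columns grow to the right and rows downward; lengths in mm; the calibration is good to about 2 mm. A picture is of the moment at which its call begins: read the wrist's pose just before it. camera_info takes no time and is no camera call; for the wrist camera it gives the pose at the moment of the call.
- order.close_job(): hands the job in; it is judged then, once.
The state is a dict: "time": time; "joint_positions": joint angles; "dq": joint speeds; "tau": joint torques, N m; "tool_pos": TCP position; "tcp_rot": TCP orientation; "contact_force": force on the tool from outside, world axes, zero at the start; "moment": the same for the moment, N m; "grip_width": finger opening in mm; "finger_force": force on a finger pad.
Only numpy, scipy, OpenCV 4.12 (cv2) and the standard library are available. Lean on these libraries where they do the work, as an engineer would, in place of code of your own. Each camera call takes 0.05 s, during which the arm holds its last target. There are 200 camera calls.

## Working session

There is one attempt and no reset: what is moved stays moved. The work goes in short steps, Python scripts to look and compute and a shell command to move; the robot and the scene stay as the last step left them, time stands still between calls to the robot, and variables do not carry over. Pictures are saved under pics/ and viewed, at most 10 in all, crops included, and the job is handed in when it is done.

```bash
mkdir -p pics; python3 - <<'E'
from plant import readout, viewer
import cv2
o=readout.get_obs();print(o)
for n in("scene","top"):
    i=viewer.camera_info(n);print(n,i)
    cv2.imwrite(f"pics/{n}0.png",cv2.cvtColor(viewer.capture(n),cv2.COLOR_RGB2BGR))
a=cv2.imread("pics/scene0.png");b=cv2.imread("pics/top0.png")
E
```

```text
{'time': 0.0, 'joint_positions': array([ 1.10400397e+00,  3.42713008e-01,  1.52502655e+00,  1.82251717e-05,
        1.27538821e+00, -1.46040434e-01]), 'dq': array([-0.00136111, -0.00057236, -0.00083482, -0.0016988 , -0.00061325,
        0.00095881]), 'tau': array([ 1.49166641e-03, -4.31238878e+01, -2.44227934e+01,  7.19159818e-02,
        5.57240762e-02, -1.14369861e-04]), 'tool_pos': array([165.37651865, 497.94740359, 291.54659855]), 'tcp_rot': array([-3.14007642e+00, -2.40634752e-04,  2.82083523e+00]), 'contact_force': array([-0.52607461, -0.27729364, -0.61591212]), 'moment': array([ 0.00567846, -0.00065494,  0.00153189]), 'finger_force': 0.0, 'grip_width': 91.87989667761991}
scene {'fx': 503.5056496909911, 'fy': 503.5056496909911, 'cx': 284.5593389921193, 'cy': 210.08132999685222, 'origin': array([-244.31577001, -459.36645892,  765.91361022]), 'rotation': array([ 0.9596026 ,  0.0111388 , -1.12403835])}
top {'fx': 396.0802061893902, 'fy': 396.0802061893902, 'cx': 277.5865903704178, 'cy': 211.7460454956481, 'origin': array([ 403.18759708,  -48.99160553, 1211.63851089]), 'rotation': array([ 0.17692556, -0.03144269, -1.54087645])}
```

View pics/scene0.png

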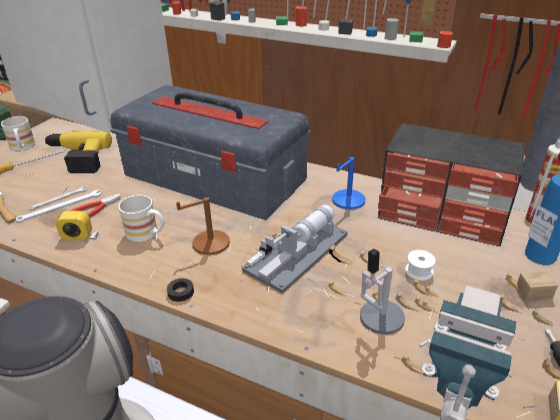

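View pics/top0.png

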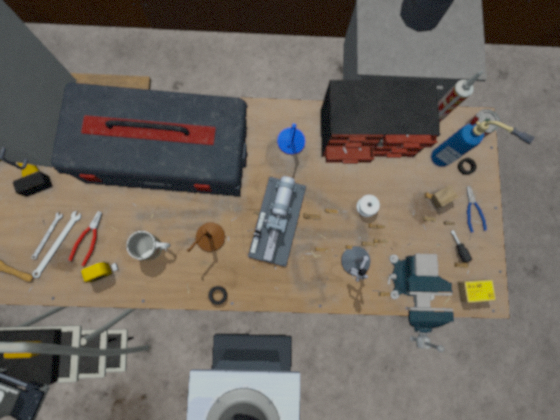

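```bash
cat > h.py <<'E'
import numpy as np, cv2
from scipy.spatial.transform import Rotation as R
from plant import readout, viewer
def cam(n):
    i=viewer.camera_info(n); return i, R.from_euler('xyz',i['rotation']).as_matrix() if np.size(i['rotation'])==3 else np.array(i['rotation'])
def ray(c,u,v):
    i,M=c; d=M@np.array([(u-i['cx'])/i['fx'],-(v-i['cy'])/i['fy'],-1]); return np.array(i['origin']),d
def atz(c,u,v,z):
    o,d=ray(c,u,v); return o+d*(z-o[2])/d[2]
def proj(c,p):
    i,M=c; q=M.T@(np.asarray(p,float)-i['origin']); return np.array([i['cx']+i['fx']*q[0]/-q[2], i['cy']+i['fy']*q[1]/q[2]])
def tri(obs):
    A=0;b=0
    for c,u,v in obs:
        o,d=ray(c,u,v); d=d/np.linalg.norm(d); P=np.eye(3)-np.outer(d,d); A=A+P; b=b+P@o
    p=np.linalg.solve(A,b); return p,[proj(c,p)-[u,v] for c,u,v in obs]
def snap(n,f):
    c=cam(n); im=viewer.capture(n); cv2.imwrite(f,im[:,:,::-1]); return c,im
E
python3 - <<'E'
from h import *
s=cam("scene");t=cam("top")
a=cv2.imread("pics/scene0.png")[195:335,240:420];b=cv2.imread("pics/top0.png")[170:285,240:390]
a=cv2.resize(a,None,fx=4,fy=4,interpolation=cv2.INTER_CUBIC);b=cv2.resize(b,None,fx=5,fy=5,interpolation=cv2.INTER_CUBIC)
cv2.imwrite("pics/c1.png",a);cv2.imwrite("pics/c2.png",b)
print(atz(s,382,317,3),atz(t,355,263,3)) 
for uv in((243,268),(283,285),(348,235),(308,220)): print(atz(s,*uv,12))
print(proj(s,[0,0,0]),proj(t,[0,0,0]))
E
```

```text
[ 476.71729561 -322.85764122    3.        ] [ 470.09974845 -321.34751091    3.        ]
[ 4.79184187e+02 -1.16496178e-02  1.20000000e+01]
[ 467.62163238 -105.2697793    12.        ]
[ 691.67460784 -172.72789236   12.        ]
[707.76404125 -59.86399828  12.        ]
[ 91.88856786 460.2172347 ] [242.53005193 426.87249827]
```

View pics/c1.png

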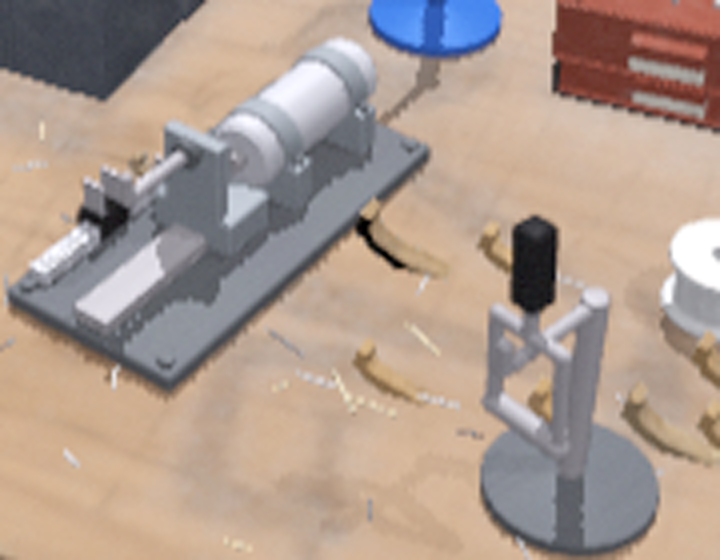

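View pics/c2.png

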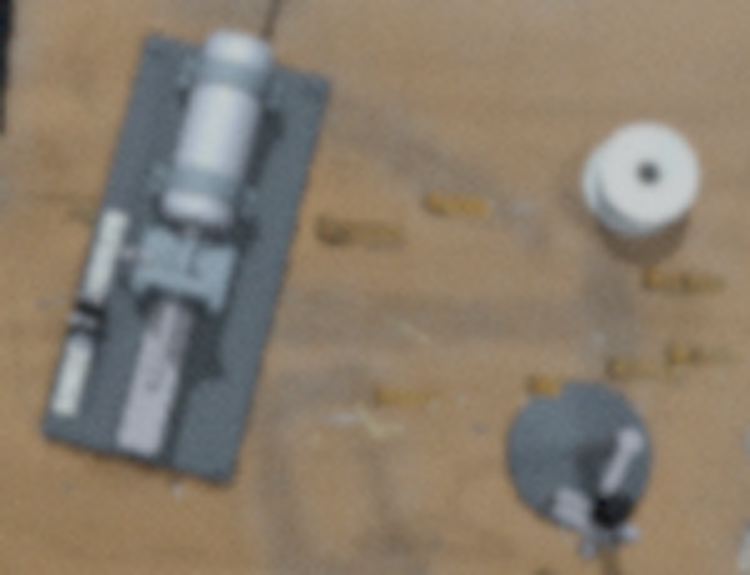

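```bash
python3 - <<'E'
from h import *
s=cam("scene");t=cam("top")
S=lambda u,v:(s,240+(u-1.5)/4,195+(v-1.5)/4)
T=lambda u,v:(t,240+(u-2)/5,170+(v-2)/5)
c=[atz(*T(*p),12)[:2] for p in((155,38),(328,80),(228,483),(42,432))]
print("top corners",np.round(c,1),np.mean(c,0),[np.linalg.norm(c[i]-c[i-1]) for i in range(4)])
cs=[atz(*S(*p),12)[:2] for p in((10,300),(168,385),(428,150))]
print("scene corners",np.round(cs,1),(cs[0]+cs[2])/2)
for n,a,b in(("post top",(597,298),(630,437)),("grip top",(537,222),(612,510)),("foot",(570,490),(579,455)),("clip fins top",(102,178),(83,320))):
    print(n,tri([S(*a),T(*b)]))
print("post131",atz(*S(597,298),131),atz(*T(630,437),131))
print("grip196",atz(*S(537,222),196),atz(*T(612,510),196))
for p in((497,313),(567,352)): print("bar",atz(*S(*p),133))
for p in((493,402),(562,447)): print("lowbar",atz(*S(*p),79))
E
```

```text
top corners [[ 727.7  -55.2]
 [ 704.8 -164. ]
 [ 453.4 -108.1]
 [ 480.3    4.7]] [591.54782879 -80.6481096 ] [np.float64(254.4746083151505), np.float64(111.21825026839628), np.float64(257.497693327987), np.float64(116.0559196341179)]
scene corners [[ 473.6   -0.9]
 [ 450.2 -110.4]
 [ 701.1 -165.8]] [587.35611911 -83.35535305]
post top (array([ 480.37704532, -322.28635582,  128.55599749]), [array([ 0.05373188, -0.00942245]), array([-0.03463038,  0.01393323])])
grip top (array([ 438.92975202, -297.41161818,  196.82780801]), [array([-1.12042688,  0.19127314]), array([ 0.72408342, -0.29562513])])
foot (array([ 477.51558565, -322.92683295,    1.87792468]), [array([-0.03290772,  0.00500918]), array([ 0.0202295 , -0.00854252])])
clip fins top (array([545.20280998, -20.4731536 ,  53.58350291]), [array([-1.08855989,  0.10331204]), array([ 0.74475709, -0.40888259])])
post131 [ 477.53019858 -322.72820566  131.        ] [ 480.24389926 -321.76544668  131.        ]
grip196 [ 441.26027919 -298.80703182  196.        ] [ 438.15393041 -295.74595451  196.        ]
bar [ 445.707391   -284.12333393  133.        ]
bar [ 434.03939449 -321.04593099  133.        ]
lowbar [ 443.63971329 -287.27647036   79.        ]
lowbar [ 429.05104546 -325.65780159   79.        ]
```

The stand with the stirrup is the grey one, at scene (382,310) and top (355,258). Its look-alikes are the brown stand at scene (210,225) and the blue one at (349,190), which the task excludes. The grey one fits because it carries the frame with the black grip, confirmed in the crop. The rig is at about (589,-82) with yaw -0.22. Next I'll move in.

```bash
python3 -m creep '0.029 -0.029 0 0 0 -0.1 100;0.029 -0.029 0 0 0 -0.1 100;0.029 -0.029 0 0 0 -0.1 100;0.029 -0.029 0 0 0 -0.1 100;0.029 -0.029 0 0 0 -0.1 100;0.029 -0.029 0 0 0 -0.1 100;0.029 -0.029 0 0 0 -0.1 100;0.029 -0.029 0 0 0 -0.1 100'
python3 -m creep '0 -0.04 0 0 0 -0.1 100;0 -0.04 0 0 0 -0.1 100;0 -0.04 0 0 0 -0.1 100;0 -0.04 0 0 0 -0.1 100;0 -0.04 0 0 0 -0.1 100;0 -0.04 0 0 0 -0.1 100;0 -0.04 0 0 0 -0.1 100;0 -0.04 0 0 0 -0.13 100' ; python3 -m creep '0 -0.04 0 0 0 -0.1 100;0 -0.04 0 0 0 -0.1 100;0 -0.04 0 0 0 -0.1 100;0 -0.04 0 0 0 -0.1 100;0 -0.04 0 0 0 -0.1 100;0 -0.04 0 0 0 -0.1 100;0 -0.04 0 0 0 -0.1 100;0 0 0 0 0 -0.1 100'
python3 - <<'E'
from h import *
o=readout.get_obs();print(o['tool_pos'],o['tcp_rot'],o['joint_positions'],o['time'])
w=cam('wrist');print(w[0])
for p in((521,-67,84),(545,-20,49),(439,-297,196),(479,-322,131)): print(proj(w,p))
E
```

```text
time: 0.77
tool_pos: [398.4, 264.5, 292.1]
tcp_rot: [-3.141, -0.0, 2.016]
contact_force: [0.3, 0.4, 0.4]
grip_width: 91.9
finger_force: 0.0
time: 1.43
tool_pos: [397.5, -19.7, 292.1]
tcp_rot: [3.141, 0.002, 1.209]
contact_force: [0.9, 0.4, -0.2]
grip_width: 91.8
finger_force: 0.0
[397.47708691 -19.74854349 292.14654133] [3.14062905e+00 2.35678810e-03 1.20877017e+00] [-0.24123075  0.10666108  1.83673024 -0.00263733  1.19752993  0.12175518] 1.4333
{'fx': 293.71455022050617, 'fy': 293.71455022050617, 'cx': 277.15936038518373, 'cy': 199.65003071331424, 'origin': array([427.3699825 ,  58.50240587, 384.5812674 ]), 'rotation': array([-0.31120084, -0.00077877, -0.36126244])}
[401.12951468 188.53206781]
[399.81381087 135.02363994]
[420.12696998 466.84075125]
[432.63486189 407.22947929]out of range: row 8 has -0.13, outside -0.125 to 0.125
```

```bash
python3 -m creep '0 -0.04 0 0 0 0 100;0 -0.04 0 0 0 0 100;0.02 0 0 0 0 0 100;0.02 0 0 0 0 0 100;0 0 0 0 0 0 100;0 0 0 0 0 0 100'
python3 - <<'E'
from h import *
c,im=snap('wrist','pics/w1.png')
np.savez('w1.npz',o=c[0]['origin'],M=c[1])
for p in((521,-67,84),(545,-20,49),(439,-297,196),(479,-322,131)): print(proj(c,p))
a=im[:,200:,::-1]
cv2.imwrite('pics/w1c.png',cv2.resize(im[0:420,180:560,::-1],None,fx=1.42,fy=1.42,interpolation=cv2.INTER_CUBIC))
E
```

```text
time: 1.93
tool_pos: [437.5, -93.9, 291.6]
tcp_rot: [-3.14, -0.0, 1.221]
contact_force: [-0.1, 0.3, 0.6]
grip_width: 91.7
finger_force: 0.0
[346.0534703  136.97519286]
[348.34569218  83.55208553]
[356.24759661 427.64186425]
[382.09051247 373.15212838]
```

View pics/w1c.png

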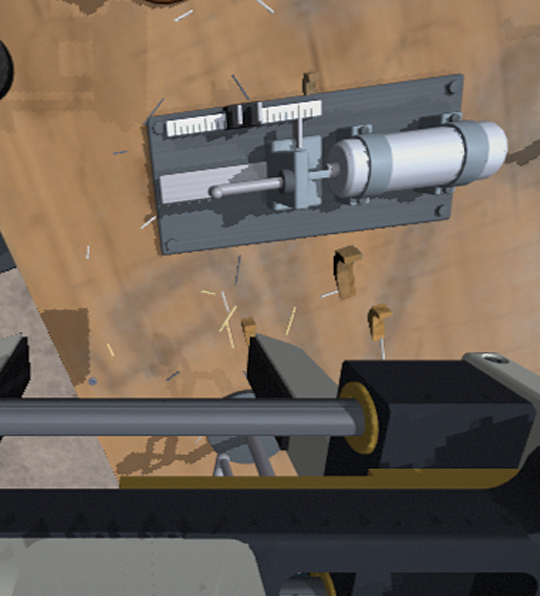

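The rig is clearly visible: plate corners at (150,117), (162,254) and (463,74) in the crop, hook end at (217,191), pointer tip at (299,105) and the clip near (242,115). I'll enlarge this area to get exact values.

```bash
python3 - <<'E'
import cv2
im=cv2.imread('pics/w1.png')[60:185,280:440]
cv2.imwrite('pics/w1d.png',cv2.resize(im,None,fx=4.7,fy=4.7,interpolation=cv2.INTER_CUBIC))
E
```

```text
(no output)
```

View pics/w1d.png

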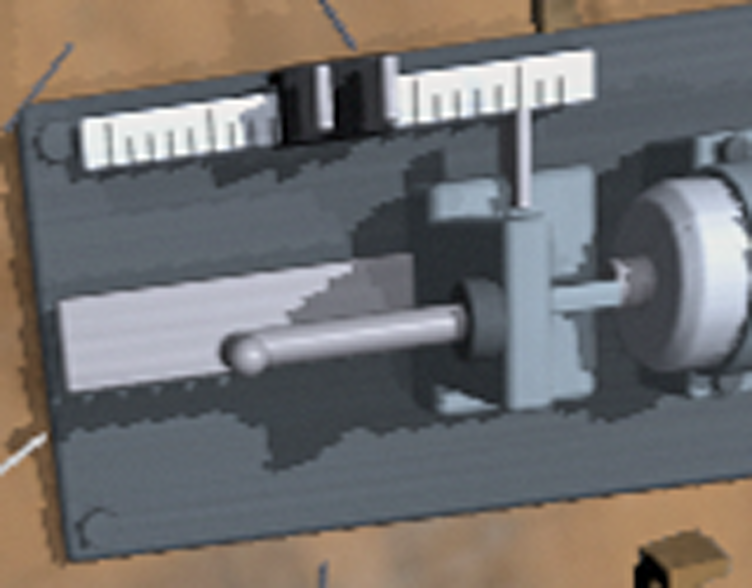

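```bash
python3 - <<'E'
from h import *
from scipy.optimize import least_squares
d=np.load('w1.npz');i,_=cam('wrist');i=dict(i);i['origin']=d['o'];c=(i,d['M'])
print(d['o'])
F=lambda u,v:(280+(u-1.85)/4.7,60+(v-1.85)/4.7)
G=lambda u,v:(180+(u-.2)/1.42,(v-.2)/1.42)
pts=[((-130,60,12),F(20,105)),((-130,-60,12),F(68,562)),((130,60,12),G(463,74)),((130,-60,12),G(449,221)),((-90,0,98),F(250,355)),((-35,0,84),F(465,312))]
w=lambda q,p:np.array([q[0]+p[0]*np.cos(q[2])-p[1]*np.sin(q[2]),q[1]+p[0]*np.sin(q[2])+p[1]*np.cos(q[2]),p[2]])
f=lambda q:np.concatenate([proj(c,w(q,p))-u for p,u in pts])
r=least_squares(f,[589,-82,-.22],loss='soft_l1');q=r.x;print(q,np.round(f(q).reshape(-1,2),1))
cq,sq=np.cos(q[2]),np.sin(q[2])
def inv(p): a=p[0]-q[0];b=p[1]-q[1];return np.round([a*cq+b*sq,-a*sq+b*cq],1)
for n,uv,z in(("tip",(520,62),45),("tip root",(520,205),45),("f1 top",(322,66),49),("f1 bot",(323,133),49),("f1 bot z18",(323,133),18),("f2 top",(390,57),49),("f2 bot",(391,128),49),("f2botz18",(391,128),18),("hook end",(250,355),98),("strip",(85,120),12),("strip2",(595,50),12)): print(n,inv(atz(c,*F(*uv),z)))
print("hook",w(q,(-70,0,84)),"tip",w(q,(-90,0,98)))
E
```

```text
[466.63722972 -15.6106266  384.24514557]
[ 5.93869077e+02 -7.89303923e+01 -2.28737413e-01] [[-2.  -0.9]
 [-1.5  0.3]
 [ 1.6 -0.4]
 [ 0.5  0. ]
 [-0.9  0.2]
 [ 6.2  1.2]]
tip [-15.3  51.8]
tip root [-15.4  20.8]
f1 top [-60.7  56.1]
f1 bot [-61.2  42. ]
f1 bot z18 [-54.1  42.8]
f2 top [-45.6  56.1]
f2 bot [-45.8  41.2]
f2botz18 [-37.3  42. ]
hook end [-89.2   0.1]
strip [-112.    53.3]
strip2 [15.2 54.2]
hook [525.6923346  -63.05803199  84.        ] tip [506.2132654  -58.52307191  98.        ]
```

The rig hook point is at about (525,-63,84). The pointer tip in rig x is about -15 and the fins are at -60.7 and -45.6 (gap 15 mm centre to centre, as expected), so the pull should be about 38 mm. Next I'll look at the stirrup from close by.

```bash
python3 -m creep '0 -0.036 0 0 0 0 100;0 -0.036 0 0 0 0 100;0 -0.036 0 0 0 0 100;0 -0.036 0 0 0 0 100;0 0 0 0 0 0 100;0 0 0 0 0 0 100;0 0 0 0 0 0 100'
python3 - <<'E'
from h import *
c,im=snap('wrist','pics/w2.png')
np.savez('w2.npz',o=c[0]['origin'],M=c[1])
q=proj(c,(439,-297,196));print(c[0]['origin'],q,proj(c,(479,-322,131)))
u=int(q[0])-80;v=min(int(q[1])-70,420-150)
print(u,v);cv2.imwrite('pics/w2c.png',cv2.resize(im[v:v+150,u:u+190,::-1],None,fx=4,fy=4,interpolation=cv2.INTER_CUBIC))
E
```

```text
time: 2.57
tool_pos: [437.0, -236.7, 292.1]
tcp_rot: [-3.14, -0.001, 1.221]
contact_force: [-0.1, -0.6, 0.5]
grip_width: 91.8
finger_force: 0.0
[ 465.98591783 -158.47266257  384.73508059] [306.61478781 299.63715072] [347.26930124 266.44635238]
226 229
```

View pics/w2c.png

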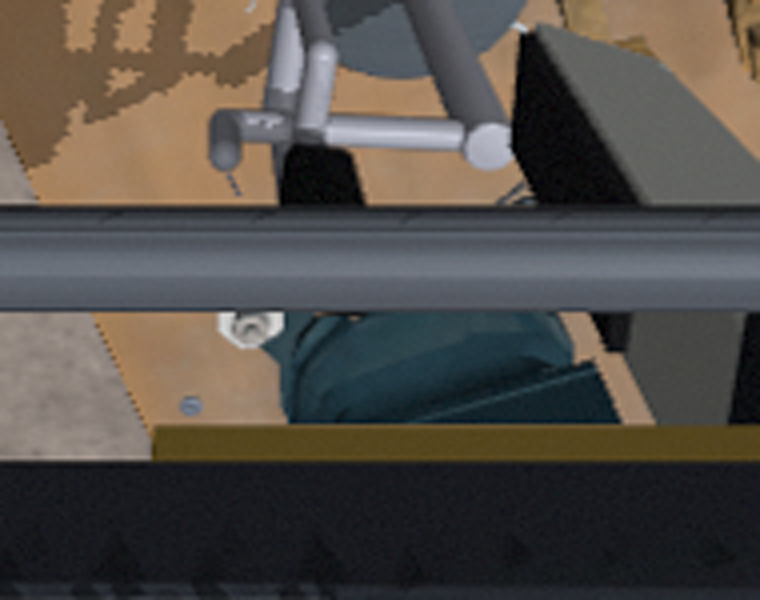

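```bash
python3 - <<'E'
from h import *
d=np.load('w2.npz');i,_=cam('wrist');i=dict(i);i['origin']=d['o'];c=(i,d['M'])
F=lambda u,v:(226+(u-1.5)/4,229+(v-1.5)/4)
P=atz(c,*F(488,143),131);E=atz(c,*F(226,157),143);print(P,E,np.linalg.norm((E-P)[:2]),np.arctan2(P[1]-E[1],P[0]-E[0]))
print("bar near end",atz(c,*F(322,50),133),"bar on rod",atz(c,*F(313,130),133))
print("grip edges z151 L,R", atz(c,*F(285,150),151),atz(c,*F(352,150),151), "z180",atz(c,*F(282,200),180),atz(c,*F(365,200),180))
E
```

```text
[ 479.95164448 -319.91580535  131.        ] [ 420.8852118  -294.98731016  143.        ] 64.1114135087623 -0.39936223928710024
bar near end [ 449.88719905 -281.47720007  133.        ] bar on rod [ 441.20191517 -300.84975935  133.        ]
grip edges z151 L,R [ 435.45496932 -293.32019864  151.        ] [ 449.6196237  -298.46454915  151.        ] z180 [ 435.02756003 -287.08826501  180.        ] [ 450.62550403 -292.75190125  180.        ]
```

Post (480,-320) to hook end measures 64 mm (65 expected), with stand yaw -0.40. The grip centre is about (440,-298) and the stirrup yaw about -0.38. Next: descend and grasp along the stirrup's x.

```bash
python3 -m creep '0.0015 -0.031 0 0 0 -0.03 100;0.0015 -0.03 0 0 0 0 100;0 0 -0.025 0 0 0 100;0 0 -0.025 0 0 0 100;0 0 -0.024 0 0 0 100;0 0 0 0 0 0 100;0 0 0 0 0 0 100'
```

```text
time: 3.2
tool_pos: [440.5, -297.2, 218.0]
tcp_rot: [-3.139, -0.001, 1.193]
contact_force: [1.1, 0.9, 1.4]
grip_width: 91.8
finger_force: 0.0
```

```bash
python3 -m creep '0 0 0 0 0 0 0;0 0 0 0 0 0 0;0 0 0 0 0 0 0;0 0 0 0 0 0 0;0 0 0 0 0 0 0;0 0 0 0 0 0 0;0 0 0 0 0 0 0;0 0 0 0 0 0 0'
```

```text
time: 3.87
tool_pos: [440.5, -298.8, 218.3]
tcp_rot: [3.141, 0.0, 1.191]
contact_force: [0.6, -0.5, -0.4]
grip_width: 42.9
finger_force: 0.0
```

```bash
python3 -m creep '0 0 0 0 0 0 0;0 0 0 0 0 0 0;0 0 0 0 0 0 0;0 0 0 0 0 0 0;0 0 0 0 0 0 0;0 0 0 0 0 0 0;0 0 0 0 0 0 0;0 0 0 0 0 0 0'
```

```text
time: 4.53
tool_pos: [440.5, -298.7, 218.2]
tcp_rot: [3.142, -0.0, 1.191]
contact_force: [0.1, 0.4, 0.1]
grip_width: 16.1
finger_force: 30.0
```

```bash
python3 -m creep '0 0 0.011 0 0 0 0;0 0 0.012 0 0 0 0;0 0 0 0 0 0 0;-0.018 0.008 0 0 0 0 0;-0.018 0.008 0 0 0 0 0;-0.018 0.008 0 0 0 0 0;0 0 0 0 0 0 0;0 0 0 0 0 0 0'
```

```text
time: 5.2
tool_pos: [386.1, -274.5, 241.1]
tcp_rot: [3.142, -0.0, 1.19]
contact_force: [-0.0, -1.1, -1.0]
grip_width: 15.6
finger_force: 30.0
```

```bash
python3 -m creep '0.0135 0.0375 0 0 0 0.03 0;0.0135 0.0375 0 0 0 0.03 0;0.0135 0.0375 0 0 0 0.03 0;0.0135 0.0375 0 0 0 0.03 0;0.0135 0.0375 0 0 0 0.035 0;0.0135 0.0375 0 0 0 0 0;0 0 -0.022 0 0 0 0;0 0 -0.022 0 0 0 0'
python3 -m creep '0 0 0 0 0 0 0;0 0 0 0 0 0 0'
python3 - <<'E'
from h import *
c,im=snap('scene','pics/s2.png')
q=proj(c,(480,-60,100)).astype(int);print(q)
u,v=q[0]-70,q[1]-60
print(u,v);cv2.imwrite('pics/s2c.png',cv2.resize(im[v:v+120,u:u+160,::-1],None,fx=5,fy=5,interpolation=cv2.INTER_CUBIC))
E
```

```text
time: 5.87
tool_pos: [469.7, -47.5, 197.4]
tcp_rot: [3.137, -0.0, 1.351]
contact_force: [0.4, 0.4, -1.7]
grip_width: 16.0
finger_force: 30.0
time: 6.03
tool_pos: [467.7, -49.6, 196.5]
tcp_rot: [-3.139, -0.0, 1.346]
contact_force: [0.1, -0.4, -0.4]
grip_width: 15.5
finger_force: 30.0
[265 244]
195 184
```

View pics/s2c.png

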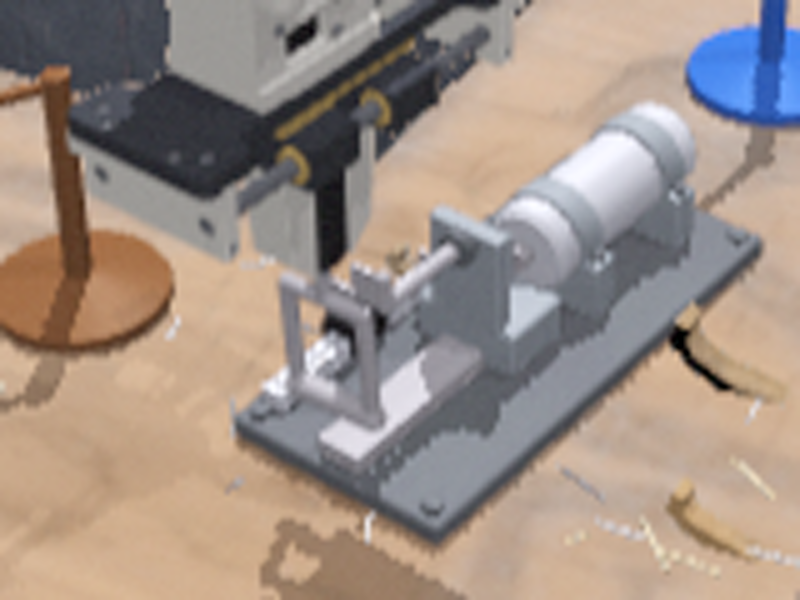

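The stirrup hangs in front of the hook: upper crossbar at (285,280)–(370,315) in the crop, with the rod entering the plate at (462,245). I'll check that numerically.

```bash
python3 - <<'E'
from h import *
c=cam('scene')
K=lambda p:np.round((proj(c,p)-[195,184])*5+2)
o=np.array([467.7,-49.6,111.4]);y=np.array([.223,.975,0])
print("bar ends",K(o+25*y),K(o-25*y))
for q in((593.9,-78.9,-.2287),(589.5,-82,-.222)):
    x=np.array([np.cos(q[2]),np.sin(q[2]),0])
    for a,z in((-35,84),(-35,76),(-90,98)): print(q,a,z,K(np.array([q[0],q[1],0])+a*x+[0,0,z]))
E
```

```text
bar ends [274. 270.] [364. 316.]
(593.9, -78.9, -0.2287) -35 84 [460. 236.]
(593.9, -78.9, -0.2287) -35 76 [461. 250.]
(593.9, -78.9, -0.2287) -90 98 [380. 271.]
(589.5, -82, -0.222) -35 84 [463. 243.]
(589.5, -82, -0.222) -35 76 [463. 257.]
(589.5, -82, -0.222) -90 98 [383. 279.]
```

```bash
python3 -m creep '0.0145 -0.0035 0 0 0 0 0;0.0145 -0.0035 0 0 0 0 0;0.0145 -0.0035 0 0 0 0 0;0.0145 -0.0035 0 0 0 0 0;0 0 0 0 0 0 0;0 0 0 0 0 0 0'
```

```text
time: 6.58
tool_pos: [526.2, -64.6, 198.2]
tcp_rot: [3.14, 0.0, 1.345]
contact_force: [0.1, -0.2, -1.8]
grip_width: 16.0
finger_force: 30.0
```

```bash
python3 -m creep '0 0 -0.01 0 0 0 0;0 0 -0.008 0 0 0 0;0 0 -0.002 0 0 0 0;0 0 0 0 0 0 0;0 0 0 0 0 0 0'
```

```text
time: 7.0
tool_pos: [525.2, -63.7, 177.0]
tcp_rot: [-3.141, -0.0, 1.346]
contact_force: [0.4, 0.0, -0.4]
grip_width: 15.7
finger_force: 30.0
```

```bash
python3 -m creep '0 0 -0.0025 0 0 0 0;-0.005 0.001 0 0 0 0 0;-0.005 0.001 0 0 0 0 0;-0.005 0.001 0 0 0 0 0;0 0 0 0 0 0 0;0 0 0 0 0 0 0'
```

```text
time: 7.5
tool_pos: [511.1, -60.9, 175.3]
tcp_rot: [3.139, 0.0, 1.346]
contact_force: [4.4, -0.8, -2.4]
grip_width: 16.2
finger_force: 30.0
```

```bash
python3 -m creep '-0.0058 0.0013 0 0 0 0 0;-0.0058 0.0013 0 0 0 0 0;-0.0058 0.0013 0 0 0 0 0;-0.0058 0.0013 0 0 0 0 0;-0.0058 0.0013 0 0 0 0 0;-0.0058 0.0013 0 0 0 0 0;0 0 0 0 0 0 0;0 0 0 0 0 0 0'
python3 - <<'E'
from h import *
c,im=snap('wrist','pics/w3.png');np.savez('w3.npz',o=c[0]['origin'],M=c[1])
s,im2=snap('scene','pics/s3.png')
q=proj(c,(540,-22,47)).astype(int);r=proj(s,(540,-22,47)).astype(int);print(q,r)
f=lambda im,q:cv2.resize(im[max(q[1]-50,0):max(q[1]-50,0)+100,q[0]-66:q[0]+66,::-1],None,fx=3,fy=6/2,interpolation=cv2.INTER_CUBIC)
cv2.imwrite('pics/m3.png',np.hstack([f(im,q),f(im2,r)]))
E
```

```text
time: 8.17
tool_pos: [477.6, -53.5, 175.7]
tcp_rot: [3.136, 0.0, 1.346]
contact_force: [7.1, -1.7, -3.7]
grip_width: 16.0
finger_force: 30.0
[346 159] [263 242]
```

View pics/m3.png

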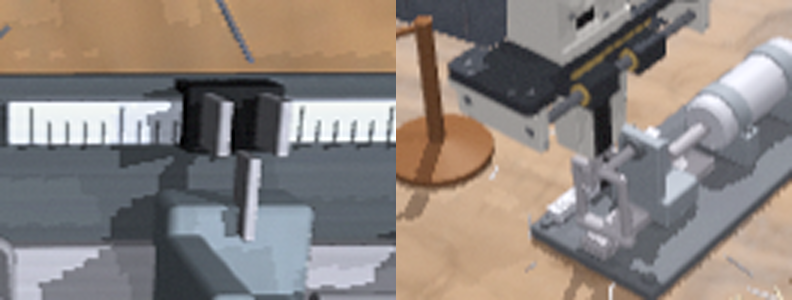

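The wrist view shows the pointer tip at (252,160) in the crop, between the fin tops at (229,155) and (282,155), so it is nearly centred. I'll quantify that with intensity profiles.

```bash
cat > prof.py <<'E'
from h import *
import sys
def run(f,npz):
    d=np.load(npz);i,_=cam('wrist');i=dict(i);i['origin']=d['o'];c=(i,d['M'])
    g=cv2.cvtColor(cv2.imread(f),cv2.COLOR_BGR2GRAY).astype(np.float32)
    q=(592,-80,-.226);x=np.array([np.cos(q[2]),np.sin(q[2]),0]);y=np.array([-x[1],x[0],0])
    def P(yy,z):
        uv=np.float32([proj(c,np.array([q[0],q[1],0])+a*x+yy*y+[0,0,z]) for a in np.arange(-75,-30,1.)])
        return cv2.remap(g,uv[:,:1].copy(),uv[:,1:].copy(),cv2.INTER_LINEAR).ravel().astype(int)
    print('a  ',*np.arange(-75,-30))
    for yy in(52,48,45,43): print('fin',yy,*P(yy,49))
    for yy in(38,34,30): print('ptr',yy,*P(yy,45))
if __name__=='__main__': run(*sys.argv[1:])
E
python3 prof.py pics/w3.png w3.npz
```

```text
a   -75 -74 -73 -72 -71 -70 -69 -68 -67 -66 -65 -64 -63 -62 -61 -60 -59 -58 -57 -56 -55 -54 -53 -52 -51 -50 -49 -48 -47 -46 -45 -44 -43 -42 -41 -40 -39 -38 -37 -36 -35 -34 -33 -32 -31
fin 52 102 146 149 134 82 106 27 12 18 18 29 54 58 59 60 110 191 187 77 15 21 23 16 20 34 59 59 59 59 59 119 202 210 233 232 169 230 243 241 196 177 245 242 223 164
fin 48 96 133 136 133 88 97 2 10 20 21 33 60 57 55 51 109 180 185 97 12 20 19 17 18 37 56 57 59 59 51 114 192 202 175 149 110 147 158 156 129 121 151 148 133 97
fin 45 60 59 57 57 57 58 62 57 56 55 56 54 52 56 53 110 193 194 122 51 54 69 91 85 85 90 92 91 91 76 118 208 205 126 100 103 103 101 103 102 102 102 103 103 103
fin 43 96 97 99 96 72 60 59 60 59 71 99 98 99 93 82 95 96 96 97 95 71 56 53 82 178 208 160 97 98 97 103 103 103 103 105 104 104 103 103 104 103 103 103 104 103
ptr 38 99 89 59 61 60 59 62 60 58 80 99 98 97 97 97 97 99 98 98 99 95 70 57 55 78 162 210 179 107 97 97 98 100 106 106 105 105 105 105 105 105 105 104 105 105
ptr 34 96 75 65 74 82 86 87 86 84 73 71 70 69 70 71 72 70 77 86 87 89 72 55 57 60 152 205 185 90 86 86 88 86 86 86 89 97 104 106 106 105 106 104 105 107
ptr 30 63 55 51 53 58 83 118 143 155 153 153 154 159 160 161 160 161 163 160 153 120 105 104 75 73 159 210 205 165 159 161 160 160 158 158 158 158 159 159 160 161 151 100 95 98
```

```bash
python3 -m creep '-0.001 0.0002 0 0 0 0 0;-0.001 0.0003 0 0 0 0 0;0 0 0 0 0 0 0;0 0 0 0 0 0 0;0 0 0 0 0 0 0;0 0 0 0 0 0 0;0 0 0 0 0 0 0;0 0 0 0 0 0 0'
python3 - <<'E'
from h import *
c,im=snap('wrist','pics/w4.png');np.savez('w4.npz',o=c[0]['origin'],M=c[1])
E
python3 prof.py pics/w4.png w4.npz | grep -E 'a |fin 48|ptr 38|ptr 34'
```

```text
time: 8.93
tool_pos: [476.0, -53.1, 175.6]
tcp_rot: [3.135, 0.0, 1.346]
contact_force: [9.2, -1.8, -2.8]
grip_width: 15.9
finger_force: 30.0
a   -75 -74 -73 -72 -71 -70 -69 -68 -67 -66 -65 -64 -63 -62 -61 -60 -59 -58 -57 -56 -55 -54 -53 -52 -51 -50 -49 -48 -47 -46 -45 -44 -43 -42 -41 -40 -39 -38 -37 -36 -35 -34 -33 -32 -31
fin 48 124 137 137 119 69 71 6 17 18 23 33 61 59 58 58 113 183 198 97 13 20 21 22 22 39 56 58 57 58 57 121 197 203 175 145 108 146 155 154 124 131 143 144 130 96
ptr 38 58 60 61 59 60 60 60 59 62 82 99 97 98 98 98 97 98 98 99 84 61 57 58 125 195 200 139 94 96 98 98 99 101 106 105 105 104 106 106 104 104 105 105 104 105
ptr 34 76 71 80 86 87 85 87 79 72 70 71 69 69 71 74 83 88 87 88 82 52 56 51 119 199 196 109 84 86 87 88 87 88 88 92 102 106 106 104 104 104 105 105 104 105
```

The pointer is 0.5 mm from the mark. I'll trim it and hold for more than 2 s.

```bash
H='true'
python3 -m creep '-0.0005 0.0001 0 0 0 0 0;0 0 0 0 0 0 0;0 0 0 0 0 0 0;0 0 0 0 0 0 0;0 0 0 0 0 0 0;0 0 0 0 0 0 0;0 0 0 0 0 0 0;0 0 0 0 0 0 0' >/dev/null
python3 -m creep '0 0 0 0 0 0 0;0 0 0 0 0 0 0;0 0 0 0 0 0 0;0 0 0 0 0 0 0;0 0 0 0 0 0 0;0 0 0 0 0 0 0;0 0 0 0 0 0 0;0 0 0 0 0 0 0' >/dev/null
python3 -m creep '0 0 0 0 0 0 0;0 0 0 0 0 0 0;0 0 0 0 0 0 0;0 0 0 0 0 0 0;0 0 0 0 0 0 0;0 0 0 0 0 0 0;0 0 0 0 0 0 0;0 0 0 0 0 0 0' >/dev/null
python3 -m creep '0 0 0 0 0 0 0;0 0 0 0 0 0 0;0 0 0 0 0 0 0;0 0 0 0 0 0 0;0 0 0 0 0 0 0;0 0 0 0 0 0 0;0 0 0 0 0 0 0;0 0 0 0 0 0 0'
python3 - <<'E'
from h import *
c,im=snap('wrist','pics/w5.png');np.savez('w5.npz',o=c[0]['origin'],M=c[1])
E
python3 prof.py pics/w5.png w5.npz | grep -E 'fin 48|ptr 38|ptr 34'
```

```text
time: 11.65
tool_pos: [475.6, -53.1, 175.7]
tcp_rot: [3.135, 0.0, 1.346]
contact_force: [8.4, -1.6, -4.1]
grip_width: 15.9
finger_force: 30.0
fin 48 123 131 123 113 81 46 8 13 19 20 34 56 55 57 54 102 184 197 97 18 22 20 22 22 46 60 58 59 58 54 111 197 197 146 146 122 153 153 140 95 110 143 143 120 90
ptr 38 59 60 60 61 59 60 60 81 100 99 98 99 97 97 98 99 99 99 96 68 56 55 77 161 204 176 107 97 98 97 99 106 105 106 105 106 106 106 105 105 104 105 105 105 103
ptr 34 66 73 83 87 88 87 84 72 72 71 70 71 72 72 71 78 87 86 89 73 56 56 61 153 205 186 91 86 86 88 87 86 87 89 96 104 105 104 106 106 106 105 104 105 105
```

The pointer is centred and steady (about -50.9 against the mark's -51.0), at roughly 8.5 N. Handing in.

```bash
python3 -c "
from plant import order
print(order.close_job())"
```

```text
the job is handed in; nothing more can be done
None
```

The job is handed in at about 12 s with the stirrup hung on the carriage hook and still gripped against the spring (about 8.5 N): the pointer stood between the gauge fins, within about 0.5 mm of the mark by the last wrist-camera check, for over 2.5 s; the result of the judging was not shown.

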